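Oil the insert, then lock its knurled collar home and hold it

TASK

Press the nozzle cap of the spray bottle right down and let it come back up, so that the ejector insert gets its shot of oil. Then turn the knurled collar on the insert until its hidden keyways drop over the pins, push it fully home against its spring, and finish while still holding it pushed home. Leave everything else on the bench where it stands.

Things in the scene. Friction and masses are not known exactly. Their poses are not given: they have to be found in the camera images.
- slide: Fixed cast iron cross slide, 160 x 120 mm, 60 mm high, with a small handwheel on its own -x side, reaching 107 mm from the centre (its thin knob 129 mm). Origin under its centre on the table, z up. The chrome insert stands upright on this centre axis, with the collar around it.
- insert_top (a point): Centre of the top of the chrome insert (128 mm above the table), on the slide. Its round shank, 24 mm across, passes through the collar and shows 16 mm above it. Two level cross pins, one on each side of the shank, 5 mm thick, tops 81 mm above the table, are hidden inside the collar; where they point cannot be seen and does not follow from any listed yaw.
- seat (a joint): Sprung round seat disc (51 mm across) under the collar, around the insert: 0 = free, at its top stop (disc top 76 mm above the table), 0.010 m = pressed to its bottom stop. The spring pushes up with 4.8 N at 0 and 8.8 N at 0.010, so it lifts the collar again when released. It counts as home beyond 0.008.
- collar: Loose knurled metal collar, 52 mm across, 36 mm tall, about 0.22 kg, bore 28 mm, already around the insert's shank, resting on the seat. Origin at the centre of its underside (76 mm above the table at the start), z up. Grasp across its diameter, gripper pointing down, any yaw; nothing beside it rises above the slide's top. Two hidden keyways in its underside, on its own +x and -x.
- collar_top (a point): Centre of the collar's top face, 36 mm above its origin. At the start the pins lie 20 to 70 degrees clockwise (seen from above) of the keyways: turn it clockwise that far; 6 degrees off is near enough. Until they meet it goes down only 1 mm, then stands hard on the pins; once met it can be pushed 10 mm down against 2 to 7 N, to a hard stop. It does not drop by itself.
- bottle: Fixed white spray bottle in a screwed-down iron foot 72 mm across; body 54 mm across, grey nozzle cap on top. Origin under its centre on the table, z up; the short spout on the cap points along its own -x, roughly to the insert.
- nozzle (a joint): Sprung nozzle cap: 0 = up, 0.008 m = fully down; 3 N to start, 6 N fully down; counts as pressed beyond 0.006 and as back up below 0.0015.
- nozzle_top (a point): Centre of the flat top of the nozzle cap (26 mm across), 140 mm above the table when up; moves with it. Press straight down, e.g. with the shut fingertips.
- lap: Bystander: copper polishing lap, disc 44 mm across with a stem, 52 mm tall; origin under its centre
- cup: Bystander: clear acrylic cup 48 mm across with three orange mounted points, 66 mm tall in all; origin under its centre
- gauge: Bystander: squat steel depth gauge, foot 46 x 18 mm, 65 mm tall; origin under its centre
- stonebox: Bystander: open wooden box of polishing stones, 70 x 130 x 22 mm; origin under its centre
- jar: Bystander: small jar, 50 mm across, 50 mm tall; origin under its centre
- hammer: Bystander: brass hammer, 240 mm long, lying flat, head toward its own +x
- driver: Bystander: screwdriver, 200 mm long, lying flat, blade toward its own +x
Not all that is in view belongs to the job. Several things look just like the bottle: the one meant starts farthest to the robot's left. Of the things shaped like the slide, the dark steel one is meant.

How it is judged:
By the outcome, as a careful person would: the job done as asked, in the order asked, and still so for the second after the job is handed in, while the arm keeps its last pose, push and grip.
It also fails if it takes over 40 s, if anything falls off the work surface, if the arm or the gripper's body presses on something with over 40 N, if the wrist force passes 120 N, or if a joint passes its speed limit or range.

ROBOT

A 7-joint arm with a two-finger parallel gripper is mounted at the origin on the work surface. World frame = base frame: x ahead of the robot, y to its left, z up, the work surface at z = 0. Lengths are in m, angles in rad, forces in N, time in s.
With the tool pointing down it reaches from about 0.4 to 0.85 m from the base axis. Payload 10.4 kg.
Tool frame: the origin (TCP) lies at the very end of the fingers, on their centre line; the grasp point (between the pads) lies 19 mm behind it; z points along the fingers, y is the line along which they close (so a half turn about z gives the same grasp; the last joint's range is limited). The gripper opens to 87 mm and grips with 3 to 60 N. Pads are 19 mm wide; open, the fingers measure 117 mm over their backs; the gripper's body (75 mm by 190 mm) begins 51 mm behind the grasp point.
Start: joints at [1.273, 0.332, -0.065, 1.46, 0.022, 1.35, -0.088], TCP at [0.17, -0.602, 0.223] pointing down, gripper open.
Joint ranges: [-2.6, 2.6], [-0.5, 2.12], [-1.47, 1.34], [0.16, 2.42], [-1.27, 4.41], [0.06, 2.06], [-2.6, 2.6]. Speed limits (rad/s): [2.22, 2.22, 2.79, 2.79, 3.14, 3.14, 3.14].

INTERFACE

Orientations are given as a unit quaternion [x, y, z, w].
In Python, from bench import r gives the robot as it stands.
- The arm moves only by the shell command python3 -m jog [FORCE], which reads ROWS from standard input. ROWS is one flat JSON list of numbers that holds 1 to 12 rows one after another, with no inner brackets; each row has 5 numbers: dx, dy, dz in shares of 1 m (1.0 is 1 m), then a turn about the tool's z in parts of the range, where 1.0 means 60 degrees, then the finger opening in m; each row is the pose to reach, as a shift and turn from the pose commanded when the command began, along the tool's axes at that moment; what a row does not reach only later rows make up. A row lasts 1/10 s, in which the tool goes at most 0.05 m and 0.15 rad, less where a joint would pass 70% of its speed; a pose out of reach is approached as far as the arm can. The fingers move at their own pace and stop on an object; FORCE is the grip in N (left out, the last holds). Time passes only in rows, so rows that do not move let the fingers close. It prints the time, the measured TCP pose, the force, the opening and the grip force at its end. A shift or turn number past 1, either way, is cut back to 1. Input that does not fit is refused with a message, and nothing moves.
- r.read_state(): the state, without advancing time (a new reading comes with each control period).
- r.camera(name): name is "scene" or "top"; returns a dict with "img" (384x512x3 uint8, red, green, blue), "fx", "fy", "cx", "cy" (pixels), "k1" (the pictures are not rectified: a ray, as slopes to the right and down, at radius r is drawn at 1 + k1 r^2 times it, then the intrinsics apply), "pose" (4x4, takes a point from camera to world coordinates). Camera axes: x right, y down, z forward; pixel columns grow to the right and rows downward; lengths in m; the calibration is good to about 2 mm. A picture is of the moment at which its call begins. There is no depth.
- r.close_job(): hands the job in; it is judged then, once.
Trained networks look in the newest picture that a camera, given by its name, has taken for a name from the list of things; names that differ only in an ending like _2 or _b are one class to them, and where a whole thing is asked for, a point or a joint stands for the part that bears it (a point fixed in the world has none). Each returns a list of dicts, best first, with "p" (0 to 1); they miss things now and then, are a little off and sometimes report something else, mostly with a low value. They report only what shows in the picture. A call takes as long as a camera call. They do not tell look-alikes from the thing itself.
- r.recognise(camera, label): "position" ([column, row] as shares, 0 to 1, of the picture: columns of its width, rows of its height, amid what is visible of it).
- r.regions_of(camera, label): "pixels" (384x512 bool, what is visible of it) and "position" ([column, row] as shares, 0 to 1, of the picture: columns of its width, rows of its height, amid what is visible of it).
The state is a dict: "time": time; "joint_positions": joint angles; "joint_vel": joint speeds; "joint_torque": joint torques, N m; "ee_pos": TCP position; "eef_rot": TCP orientation; "ft_force": force on the tool from outside, world axes, zero at the start; "torque": the same for the moment, N m; "width": finger opening in m; "grip_force": force on a finger pad.
Only numpy, scipy, OpenCV 4.12 (cv2) and the standard library are available. Lean on these libraries where they do the work, as an engineer would, in place of code of your own. Each camera call takes 0.05 s, during which the arm holds its last target. There are 200 camera calls.

## Working session

There is one attempt and no reset: what is moved stays moved. The work goes in short steps, Python scripts to look and compute and a shell command to move; the robot and the scene stay as the last step left them, time stands still between calls to the robot, and variables do not carry over. Pictures are saved under pics/ and viewed, at most 10 in all, crops included, and the job is handed in when it is done.

```bash
mkdir -p pics
cat > h.py <<'E'
import numpy as np, cv2
from bench import r
def px2ray(c,u,v):
    K=np.array([[c['fx'],0,c['cx']],[0,c['fy'],c['cy']],[0,0,1]])
    p=cv2.undistortPoints(np.array([[[u,v]]],float),K,np.array([c['k1'],0,0,0,0]))[0,0]
    T=np.array(c['pose']); return T[:3,3],T[:3,:3]@np.array([p[0],p[1],1])
def at_z(c,u,v,z):
    o,d=px2ray(c,u,v); return o+d*(z-o[2])/d[2]
E
python3 - <<'E'
from h import *
for n in("scene","top"):
    c=r.camera(n); cv2.imwrite(f"pics/{n}0.png",c['img'][:,:,::-1])
    print(n,c['fx'],c['cx'],c['cy'],c['k1'],np.round(c['pose'],3).tolist())
    for l,z in(("collar",.1),("insert_top",.12),("nozzle",.137),("bottle",.07),("slide",.05)):
        for d in r.regions_of(n,l):
            u,v=d['position'][0]*512,d['position'][1]*384
            print(l,round(d['p'],2),round(u),round(v),d['pixels'].sum(),at_z(c,u,v,z).round(3))
s=r.read_state();print(s['time'],s['ee_pos'],s['eef_rot'],s['width'])
E
```

```text
scene 405.03364235181357 258.2295798364826 190.38695806056387 0.0032438052536162684 [[0.598, 0.473, -0.647, 1.2], [0.801, -0.351, 0.485, -0.503], [0.002, -0.809, -0.588, 0.712], [0.0, 0.0, 0.0, 1.0]]
collar 0.72 292 179 306 [0.539 0.106 0.1  ]
collar 0.38 145 338 1920 [ 0.754 -0.411  0.1  ]
insert_top 0.8 272 143 1418 [0.384 0.159 0.12 ]
insert_top 0.71 209 217 118 [ 0.563 -0.166  0.12 ]
insert_top 0.6 291 201 2241 [0.632 0.022 0.12 ]
nozzle 0.6 118 243 476 [ 0.542 -0.368  0.137]
nozzle 0.58 166 236 160 [ 0.581 -0.28   0.137]
bottle 0.75 210 244 1214 [ 0.595 -0.186  0.07 ]
bottle 0.68 167 265 1347 [ 0.596 -0.293  0.07 ]
slide 0.83 270 145 1459 [0.291 0.225 0.05 ]
slide 0.73 292 201 2112 [0.563 0.086 0.05 ]
top 434.3378816400784 258.65385250059916 189.35455618639082 0.021947665381574964 [[0.001, -0.993, 0.121, 0.393], [-1.0, -0.002, -0.008, 0.004], [0.008, -0.121, -0.993, 1.215], [0.0, 0.0, 0.0, 1.0]]
collar 0.66 215 190 262 [0.526 0.108 0.1  ]
insert_top 0.72 219 200 2142 [0.499 0.095 0.12 ]
insert_top 0.67 162 293 2987 [0.27  0.232 0.12 ]
nozzle 0.42 370 171 97 [ 0.572 -0.285  0.137]
bottle 0.71 321 176 556 [ 0.568 -0.171  0.07 ]
bottle 0.62 360 178 619 [ 0.564 -0.274  0.07 ]
slide 0.81 161 293 3089 [0.262 0.252 0.05 ]
slide 0.68 220 198 2400 [0.51  0.099 0.05 ]
0.6 [ 0.1695972  -0.60156296  0.22258789] [9.90577467e-01 1.36953569e-01 6.22306291e-07 3.96289718e-05] 0.08698858407505333
```

```bash
python3 -c "
import cv2,numpy as np
a=[cv2.imread(f'pics/{n}0.png') for n in('scene','top')]
for n,i in zip('st',a): cv2.imwrite(f'pics/v{n}.png',cv2.resize(i,(768,576)))"
```

```text
(no output)
```

View pics/vs.png

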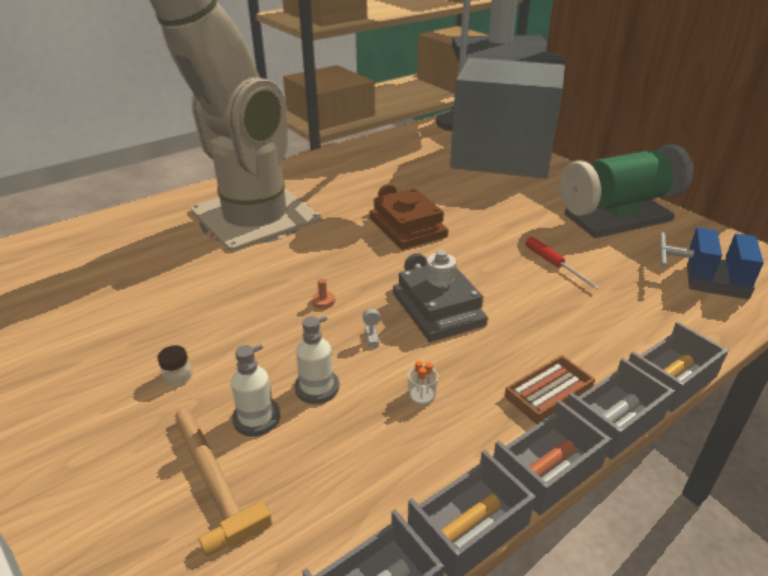

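View pics/vt.png

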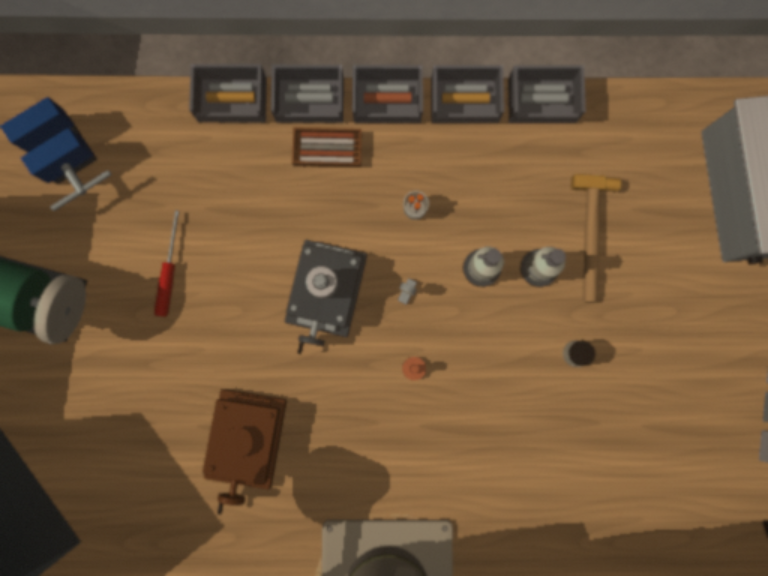

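The pictures show two bottles. The left-most (largest y) is at top px (323,172) of 512x384 and scene px (210,244). The dark slide and collar are at top px (214,188) and scene px (293,178).

Run:
```python
import cv2,numpy as np
s,t=cv2.imread('pics/scene0.png'),cv2.imread('pics/top0.png')
def cr(i,u,v): 
    c=cv2.resize(i[v-18:v+18,u-25:u+25],(400,288),interpolation=cv2.INTER_CUBIC)
    for k in range(0,50,5): cv2.line(c,(k*8,0),(k*8,6 if k%10 else 14),(0,255,255),1)
    for k in range(0,36,5): cv2.line(c,(0,k*8),(6 if k%10 else 14,k*8),(0,255,255),1)
    return c
cv2.imwrite('pics/m.png',np.vstack([np.hstack([cr(s,210,224),cr(s,293,178)]),np.hstack([cr(t,325,172),cr(t,214,188)])]))
```

```text
(no output)
```

View pics/m.png

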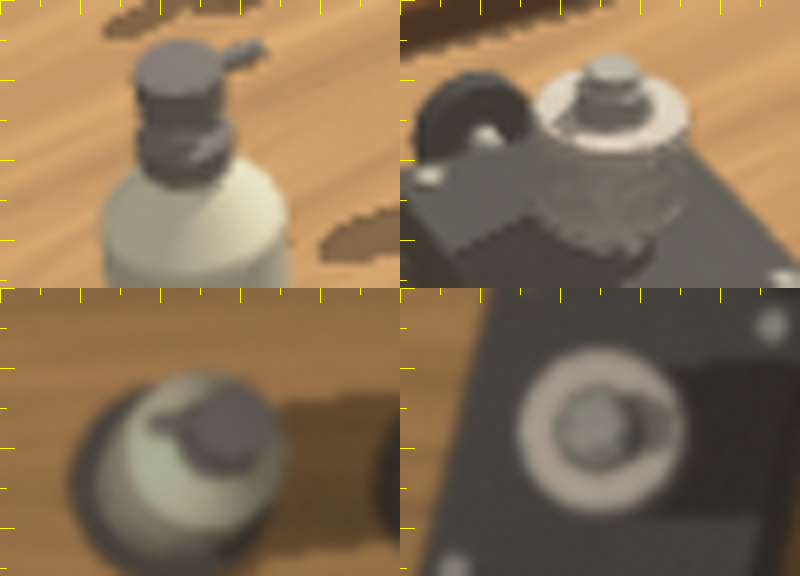

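Run:
```python
from h import *
from scipy.spatial.transform import Rotation as R
s,t=r.camera("scene"),r.camera("top")
for n,a,b,z in(("noz",(207.1,214.2),(328.8,169.6),.14),("col",(293.9,173.4),(213.7,187.4),.112)):
    print(n,at_z(s,*a,z).round(4),at_z(t,*b,z).round(4))
    A=[];B=[]
    for c,p in((s,a),(t,b)):
        o,d=px2ray(c,*p);d/=np.linalg.norm(d);P=np.eye(3)-np.outer(d,d);A.append(P);B.append(P@o)
    print(np.linalg.lstsq(np.vstack(A),np.hstack(B),rcond=None)[0].round(4))
q=r.read_state()['eef_rot'];print(R.from_quat(q).as_matrix().round(3))
```

```text
noz [ 0.5749 -0.1764  0.14  ] [ 0.5739 -0.1801  0.14  ]
[ 0.5747 -0.1784  0.1408]
col [0.5348 0.1143 0.112 ] [0.5319 0.1107 0.112 ]
[0.5334 0.1126 0.1116]
[[ 0.962  0.271  0.   ]
 [ 0.271 -0.962 -0.   ]
 [-0.     0.    -1.   ]]
```

```bash
echo '[0.25,-0.15,0,0,0,0.25,-0.15,0,0,0,0.25,-0.15,0,0,0,0.25,-0.15,0,0,0,0.25,-0.15,0,0,0,0.25,-0.15,0,0,0,0.504,-0.298,0,0,0,0.504,-0.298,0,0,0,0.504,-0.298,0,0,0,0.504,-0.298,0,0,0,0.504,-0.298,0,0,0,0.504,-0.298,0,0,0]' | python3 -m jog 20; echo '[0,0,0.03,0,0,0,0,0.06,0,0,0,0,0.06,0,0,0,0,0.06,0,0]' | python3 -m jog
```

```text
time: 1.9
ee_pos: [0.5753, -0.1757, 0.2228]
eef_rot: [0.991, 0.137, 0.0, 0.0]
ft_force: [0.7, -0.8, 0.3]
width: 0.0028
grip_force: 0.0
time: 2.3
ee_pos: [0.5738, -0.1782, 0.1631]
eef_rot: [0.991, 0.137, -0.0, -0.0]
ft_force: [-0.0, 1.2, -0.4]
width: 0.0005
grip_force: 0.0
```

```bash
echo '[0,0,0.02,0,0,0,0,0.024,0,0,0,0,0.027,0,0,0,0,0.027,0,0]' | python3 -m jog; echo '[0,0,0.002,0,0,0,0,0.004,0,0,0,0,0.0045,0,0,0,0,0.0045,0,0]' | python3 -m jog
```

```text
time: 2.7
ee_pos: [0.5741, -0.1784, 0.1369]
eef_rot: [0.991, 0.137, 0.0, 0.0]
ft_force: [-1.6, -0.9, 4.5]
width: 0.0002
grip_force: 2.1
time: 3.1
ee_pos: [0.5743, -0.1784, 0.1325]
eef_rot: [0.991, 0.137, 0.001, 0.001]
ft_force: [-4.6, -0.2, 10.6]
width: 0.0009
grip_force: 5.1
```

```bash
echo '[0,0,0.001,0,0,0,0,0.001,0,0,0,0,0.001,0,0]' | python3 -m jog; python3 -c "
from h import *
c=r.camera('scene');cv2.imwrite('pics/p.png',cv2.resize(c['img'][170:290,150:310,::-1],(800,600),interpolation=cv2.INTER_CUBIC))"
```

```text
time: 3.4
ee_pos: [0.5743, -0.1785, 0.1324]
eef_rot: [0.991, 0.137, 0.001, 0.001]
ft_force: [-7.6, 0.1, 16.8]
width: 0.0004
grip_force: 8.7
```

View pics/p.png

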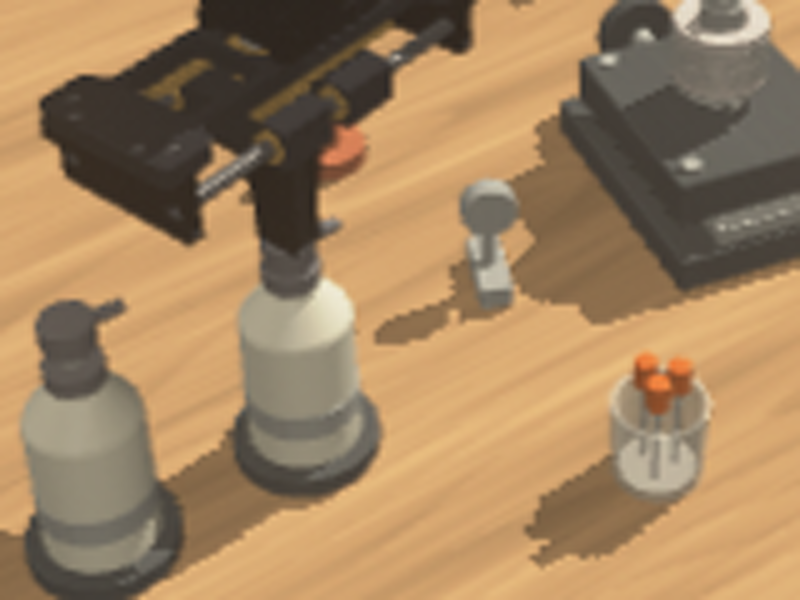

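The cap was at its stop: the force rose from 10.6 to 16.8 N with no further travel. The picture shows the tool on the cap of the left-most bottle (spout near px (330,228)) and the neighbours untouched. Next I release it and go over to the collar.

```bash
echo '[0,0,-0.02,0,0,0,0,-0.06,0,0,0,0,-0.1,0,0.02,0,0,-0.1,0,0.087]' | python3 -m jog; python3 -c "
from h import *
c=r.camera('scene');cv2.imwrite('pics/p2.png',cv2.resize(c['img'][170:290,150:310,::-1],(800,600),interpolation=cv2.INTER_CUBIC))"; echo '[0.02,-0.145,0,0,0.087,0.02,-0.145,0,0,0.087,0.02,-0.145,0,0,0.087,0.039,-0.291,0,0,0.087,0.039,-0.291,0,0,0.087,0.039,-0.291,0,0,0.087,0.039,-0.291,0,0,0.087,0.039,-0.291,0,0,0.087,0.039,-0.291,0,0,0.087]' | python3 -m jog
```

```text
time: 3.85
ee_pos: [0.5766, -0.1781, 0.2362]
eef_rot: [0.991, 0.137, 0.004, 0.002]
ft_force: [0.3, -0.2, 0.6]
width: 0.0099
grip_force: 0.0
time: 4.8
ee_pos: [0.5325, 0.1114, 0.2293]
eef_rot: [0.991, 0.136, -0.0, 0.0]
ft_force: [-0.0, 0.3, -0.1]
width: 0.0829
grip_force: 0.0
```

View pics/p2.png

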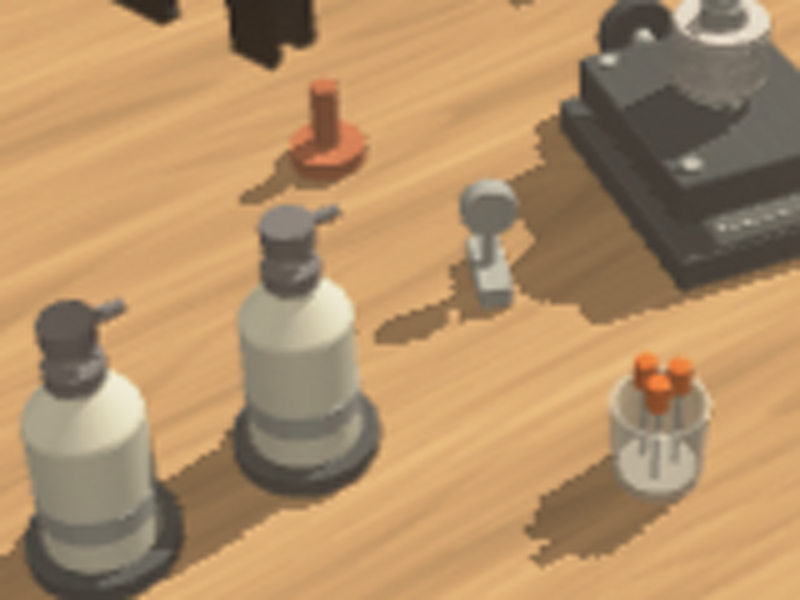

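The cap is back up, with its top at crop px (288,215), and nothing nearby has moved. Now I descend around the collar and grip.

```bash
echo '[0,0,0.05,0,0.087,0,0,0.1,0,0.087,0,0,0.12,0,0.087,0,0,0.14,0,0.087,0,0,0.147,0,0.087,0,0,0.147,0,0.087]' | python3 -m jog; echo '[0,0,0,0,0.06,0,0,0,0,0.056,0,0,0,0,0.052,0,0,0,0,0.05,0,0,0,0,0.045,0,0,0,0,0.045]' | python3 -m jog 10
```

```text
time: 5.4
ee_pos: [0.5321, 0.1114, 0.0822]
eef_rot: [0.991, 0.136, -0.001, 0.0]
ft_force: [0.1, -0.1, 0.7]
width: 0.0871
grip_force: 0.0
time: 6.0
ee_pos: [0.5325, 0.1128, 0.0833]
eef_rot: [0.991, 0.137, 0.0, -0.0]
ft_force: [-0.6, 0.2, 1.4]
width: 0.0506
grip_force: 10.0
```

The manual's scale: turns go in shares of 60 degrees. Converting my numbers, 0.3 rad / 1.0472 = 0.2865.

```bash
echo '[0,0,0,0,0.04,0,0,0,0,0.04,0,0,0,0.0955,0.04,0,0,0,0.191,0.04,0,0,0,0.2865,0.04,0,0,0,0.2865,0.04]' | python3 -m jog 35; echo '[0,0,0.002,0,0.04,0,0,0.003,0,0.04,0,0,0.003,0,0.04]' | python3 -m jog
```

```text
time: 6.6
ee_pos: [0.5326, 0.1126, 0.0832]
eef_rot: [1.0, -0.013, 0.0, 0.0]
ft_force: [0.6, 0.3, 2.0]
width: 0.0501
grip_force: 35.0
time: 6.9
ee_pos: [0.5326, 0.1127, 0.0801]
eef_rot: [1.0, -0.012, 0.0, -0.0]
ft_force: [1.1, 0.1, 3.4]
width: 0.0502
grip_force: 35.0
```

```bash
echo '[0,0,0.001,0,0.04,0,0,0.002,0,0.04,0,0,0.002,0,0.04]' | python3 -m jog;echo '[0,0,0.001,0,0.04,0,0,0.002,0,0.04,0,0,0.002,0,0.04]' | python3 -m jog; python3 -c "
from h import *
c=r.camera('scene');d=r.camera('top');f=lambda c,u,v:cv2.resize(c['img'][v-38:v+37,u-50:u+50,::-1],(400,300),interpolation=cv2.INTER_CUBIC)
cv2.imwrite('pics/c.png',np.hstack([f(c,293,178),f(d,214,188)]))"
```

```text
time: 7.2
ee_pos: [0.5327, 0.1129, 0.0782]
eef_rot: [1.0, -0.012, 0.0, -0.0]
ft_force: [0.7, 0.7, 3.1]
width: 0.0504
grip_force: 35.0
time: 7.5
ee_pos: [0.5327, 0.1129, 0.0762]
eef_rot: [1.0, -0.012, 0.0, -0.0]
ft_force: [1.0, 0.8, 3.6]
width: 0.0503
grip_force: 35.0
```

View pics/c.png

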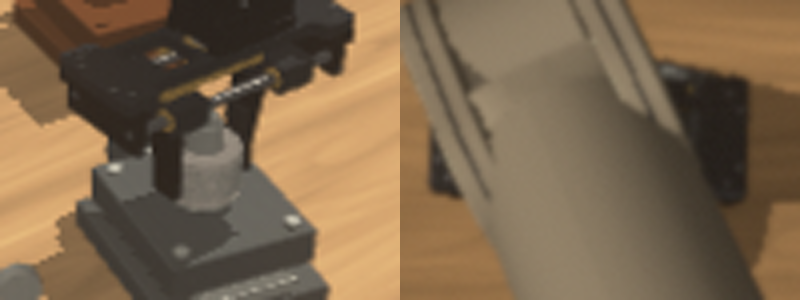

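```bash
python3 -c "
from h import *
c=r.camera('scene')['img'][:,:,::-1];o=cv2.imread('pics/scene0.png');f=lambda c,u,v:cv2.resize(c[v-18:v+27,u-25:u+25],(400,360),interpolation=cv2.INTER_CUBIC)
i=np.hstack([f(o,293,175),f(c,293,175)])
for y in range(0,360,40): cv2.line(i,(0,y),(800,y),(0,255,255),1)
cv2.imwrite('pics/c2.png',i)"
```

```text
(no output)
```

View pics/c2.png

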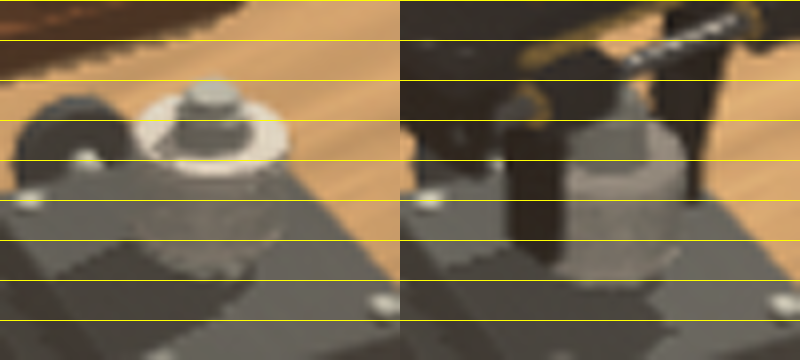

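The front shank/rim line moved from y≈158 to ≈172 and the right rim from ≈135 to ≈155 (crop px). That is several mm, well over the 1 mm of a blocked collar, so the keyways have met the pins. I push on to the stop.

```bash
echo '[0,0,0.001,0,0.04,0,0,0.002,0,0.04,0,0,0.002,0,0.04]' | python3 -m jog;echo '[0,0,0.001,0,0.04,0,0,0.002,0,0.04,0,0,0.002,0,0.04]' | python3 -m jog;echo '[0,0,0.001,0,0.04,0,0,0.001,0,0.04,0,0,0.001,0,0.04]' | python3 -m jog
```

```text
time: 7.95
ee_pos: [0.5327, 0.1129, 0.0742]
eef_rot: [1.0, -0.012, 0.0, -0.0]
ft_force: [0.8, 1.1, 6.1]
width: 0.0506
grip_force: 35.0
time: 8.25
ee_pos: [0.5327, 0.1129, 0.0732]
eef_rot: [1.0, -0.012, 0.0, 0.0]
ft_force: [-4.3, 0.3, 15.1]
width: 0.0498
grip_force: 35.0
time: 8.55
ee_pos: [0.5328, 0.1129, 0.0731]
eef_rot: [1.0, -0.012, 0.001, 0.0]
ft_force: [-8.3, -1.0, 26.1]
width: 0.0504
grip_force: 35.0
```

The hard stop comes at 10.1 mm of travel, with the force rising to 26 N. I ease slightly and hand in while holding.

```bash
echo '[0,0,-0.001,0,0.04,0,0,-0.001,0,0.04,0,0,-0.001,0,0.04]' | python3 -m jog && python3 -c "
from bench import r
print(r.close_job())"
```

```text
time: 8.85
ee_pos: [0.5327, 0.1129, 0.0731]
eef_rot: [1.0, -0.012, 0.0, 0.0]
ft_force: [-4.2, -1.7, 14.8]
width: 0.0506
grip_force: 35.0
the job is handed in; nothing more can be done
None
```

I pressed the nozzle cap to its stop and let it come back up. I then turned the collar about 17° clockwise until it went over the pins, pushed it 10.1 mm down to its hard stop, and handed the job in at 8.85 s still holding it with about 15 N; no verdict came back.

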